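Block up a packed seal box in a carving workshop

TASK

The gold presentation box in the black tray has an empty gap at either end. Fill both gaps with the wooden blocking pieces that fit them, one piece in each gap, upright and right down on the tray's floor, so that the gold box can no longer slide from end to end; keep the gold box flat in the tray, and let go of everything.

Things in the scene. Friction and masses are not known exactly. Their poses are not given: they have to be found in the camera images.
- tray: Black plastic open-topped tray with a thin yellow rim, outside 196 (x) x 88 (y) x 43 mm high, walls and floor 6 mm thick, so inside 184 x 76 mm with the inner floor 6 mm above its underside. It is fixed to the table; a flat slip of paper lies on its floor. Origin: centre of the underside; x along the long side, y along the short side, z up.
- box: Gold brocade presentation box with dark lozenges, 76 (x) x 68 (y) x 40 mm high, 0.3 kg, loose on the tray's floor, its x along the tray's x. Origin: centre of the underside, z up. It stands about 10 mm off the tray's middle towards either end, so one end gap is about 64 mm and the other about 44 mm along the tray's x; both are 76 mm along its y.
- wide_block: Piece for the larger gap: brown wood block 52 thick (x) x 60 (y) x 44 mm high, 0.1 kg. On top, along its middle, a dark upright grip batten 20 thick (x) x 50 (y) x 36 mm high, its top 80 mm above the origin. Origin: centre of the underside; z up, x across thickness and batten. Loose, upright on the table, any yaw; in the gap its x goes along the tray's x.
- narrow_block: Piece for the smaller gap: brown wood block 32 thick (x) x 60 (y) x 44 mm high, 0.07 kg (a third, 78 thick, fits no gap). On top, along its middle, a dark upright grip batten 20 thick (x) x 50 (y) x 36 mm high, its top 80 mm above the origin. Origin: centre of the underside; z up, x across thickness and batten. Loose, upright on the table, any yaw; in the gap its x goes along the tray's x.

How it is judged:
At the end, for the whole second after the job is handed in: The 52 mm and the 32 mm block stand in the tray on opposite sides of the gold box, and all three are at rest on the tray's floor: within 8 mm of it in height, within 10 degrees of upright, within 15 degrees of square to the tray, and within 20 mm of the tray's long centre line (x of wide_block in the frame of tray between -0.08 and 0.08 m and y of wide_block in the frame of tray between -0.02 and 0.02 m and z of wide_block in the frame of tray between 0 and 0.014 m and angle between each of wide_block, narrow_block, box's own z axis and vertical below 0.175 rad and angle between the x axis of each of wide_block, narrow_block, box and the x axis of tray, either way round below 0.26 rad and linear speed of each of wide_block, narrow_block, box below 0.02 m/s and x of narrow_block in the frame of tray between -0.09 and 0.09 m and y of narrow_block in the frame of tray between -0.02 and 0.02 m and z of narrow_block in the frame of tray between 0 and 0.014 m and x of box in the frame of tray between -0.065 and 0.065 m and y of box in the frame of tray between -0.02 and 0.02 m and z of box in the frame of tray between 0 and 0.014 m and ((x of wide_block in the frame of box above 0.04 m and x of narrow_block in the frame of box below -0.04 m) or (x of wide_block in the frame of box below -0.04 m and x of narrow_block in the frame of box above 0.04 m))); the robot touches nothing.
It fails at once if the gold box is tipped by more than 20 degrees or lifted out of the tray (angle between box's own z axis and vertical above 0.35 rad or z of box in the frame of tray above 0.035 m).
It also fails if it takes over 51 s, if anything falls off the work surface, if the arm or the gripper's body presses on something with over 40 N, if the wrist force passes 120 N, or if a joint passes its speed limit or range.

ROBOT

A 7-joint arm with a two-finger parallel gripper is mounted at the origin on the work surface. World frame = base frame: x ahead of the robot, y to its left, z up, the work surface at z = 0. Lengths are in m, angles in rad, forces in N, time in s.
With the tool pointing down it reaches from about 0.35 to 0.9 m from the base axis. Payload 8.1 kg.
Tool frame: the origin (TCP) lies at the very end of the fingers, on their centre line; the grasp point (between the pads) lies 19 mm behind it (arm.tcp_to_grasp is the distance from the TCP to the grasp point, in m); z points along the fingers, y is the line along which they close (so a half turn about z gives the same grasp; the last joint's range is limited). The gripper opens to 92 mm and grips with 3 to 60 N. Pads are 19 mm wide; open, the fingers measure 130 mm over their backs; the gripper's body (75 mm by 190 mm) begins 47 mm behind the grasp point.
Start: joints at [-1.252, 0.434, 0.025, 1.573, -0.012, 1.134, -0.075], TCP at [0.256, 0.57, 0.227] pointing down, gripper open.
Joint ranges: [-2.62, 2.62], [-0.44, 2.09], [-1.27, 1.32], [0.08, 2.57], [-1.32, 4.46], [0.12, 2], [-2.74, 2.74]. Speed limits (rad/s): [2.22, 2.22, 3.01, 3.01, 3.14, 3.14, 3.14].

INTERFACE

Orientations are given as a rotation vector (axis times angle).
In Python, from cell import arm gives the robot as it stands.
- The arm moves only by the tool nudge_tcp, called as name(argument=value, ...) on one line, values as JSON. Schema: {"type":"object","properties":{"deltas":{"type":"string"},"force":{"type":"number"},"only":{"type":"string"},"quiet":{"type":"boolean"},"lines":{"type":"string"}},"required":["deltas"],"additionalProperties":false}. deltas is a string of 1 to 10 rows, parted by a bar, with the numbers parted by commas; each row has 5 numbers: dx, dy, dz in m, then a turn about the tool's z in rad, then the opening from 0.0 (shut) to 1.0 (fully open); each row shifts and turns the commanded pose from where the row before left it, along the tool's axes as they then stand; what a row does not reach is not made up. A row lasts 1/10 s, in which the tool goes at most 0.05 m and 0.15 rad, less where a joint would pass 70% of its speed; a pose out of reach is approached as far as the arm can. The fingers move at their own pace and stop on an object; force is the grip in N (left out, the last holds). Time passes only in rows, so rows that do not move let the fingers close. The tool returns the time, the measured TCP pose, the force, the opening and the grip force at its end. only (a regular expression) keeps the lines of the reply that match it, lines (a string "A,B") keeps lines A to B, and quiet returns only ok. Input that does not fit is refused with a message, and nothing moves.
- arm.observe(): the state, without advancing time (a new reading comes with each control period).
- arm.get_image(name): name is "scene" or "top" or "wrist"; returns a dict with "image" (480x640x3 uint8, blue, green, red), "fx", "fy", "cx", "cy" (pixels), "distortion" ([k1, k2, p1, p2, k3] as OpenCV has them; the pictures are not rectified), "cam_to_world" (4x4, takes a point from camera to world coordinates); the wrist camera has in their place "mount" (4x4, takes a point from camera to tool coordinates, whose origin is the TCP and whose axes are the flange's). Camera axes: x right, y down, z forward; pixel columns grow to the right and rows downward; lengths in m; the calibration is good to about 2 mm. A picture is of the moment at which its call begins: read the wrist's pose just before it. There is no depth.
- arm.sign_off(): hands the job in; it is judged then, once.
The state is a dict: "clock": time; "joints": joint angles; "dq": joint speeds; "joint_efforts": joint torques, N m; "position": TCP position; "ee_rot": TCP orientation; "force": force on the tool from outside, world axes, zero at the start; "ft_torque": the same for the moment, N m; "width": opening from 0.0 (shut) to 1.0 (fully open); "gripper_force": force on a finger pad.
Only numpy, scipy, OpenCV 4.12 (cv2) and the standard library are available. Lean on these libraries where they do the work, as an engineer would, in place of code of your own. Each camera call takes 0.05 s, during which the arm holds its last target. There are 200 camera calls.

## Working session

There is one attempt and no reset: what is moved stays moved. The work goes in short steps, Python scripts to look and compute and a tool call to move; the robot and the scene stay as the last step left them, time stands still between calls to the robot, and variables do not carry over. Pictures are saved under pics/ and viewed, at most 10 in all, crops included, and the job is handed in when it is done.

```bash
ls; mkdir -p pics
```

Run:
```python
from cell import arm
import cv2
s=arm.observe();print(s['clock'],s['position'],s['ee_rot'],s['width'])
for n in('top','scene'):
    d=arm.get_image(n);cv2.imwrite(f'pics/{n}0.png',d['image']);print(n,d['fx'],d['distortion'],d['cam_to_world'])
```

```text
cell.py
pics
0.0 [0.25573649 0.56970385 0.22592481] [-6.57806802e-01 -3.07173207e+00  2.53591636e-03] 1.00156865746907
top 477.29680020949723 [-0.12035995  0.          0.          0.          0.        ] [[ 0.0281228  -0.9853335   0.16830628  0.40268855]
 [-0.99957473 -0.02642165  0.01233881  0.04317228]
 [-0.00771091 -0.16858171 -0.98565752  0.75125941]
 [ 0.          0.          0.          1.        ]]
scene 564.5268893957451 [-0.14247524  0.          0.          0.          0.        ] [[ 0.48925261  0.62702236 -0.60619703  1.08546439]
 [ 0.8719436  -0.33683608  0.35532494 -0.29019051]
 [ 0.01860765 -0.70241328 -0.71152607  0.71948346]
 [ 0.          0.          0.          1.        ]]
```

View pics/top0.png

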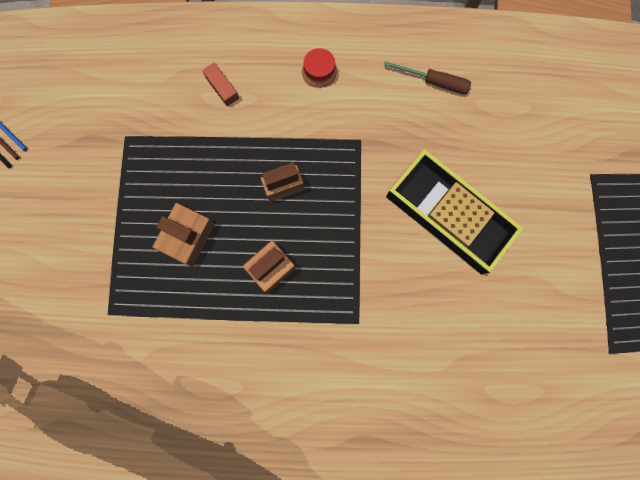

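View pics/scene0.png

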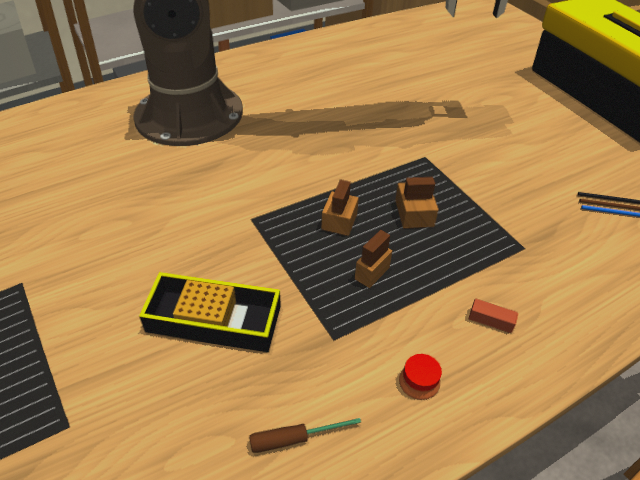

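The top view shows three blocks on the left mat: near (283,180) the thinnest, near (268,266) medium, near (184,234) the widest, which is the decoy. The tray is around (455,212), with its larger gap at the upper left (paper) end. I'll enlarge both areas.

Run:
```python
import cv2
i=cv2.imread('pics/top0.png')
cv2.imwrite('pics/c1.png',cv2.resize(i[150:300,140:340],None,fx=4,fy=4,interpolation=cv2.INTER_CUBIC))
cv2.imwrite('pics/c2.png',cv2.resize(i[140:280,370:540],None,fx=4,fy=4,interpolation=cv2.INTER_CUBIC))
```

```text
(no output)
```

View pics/c1.png

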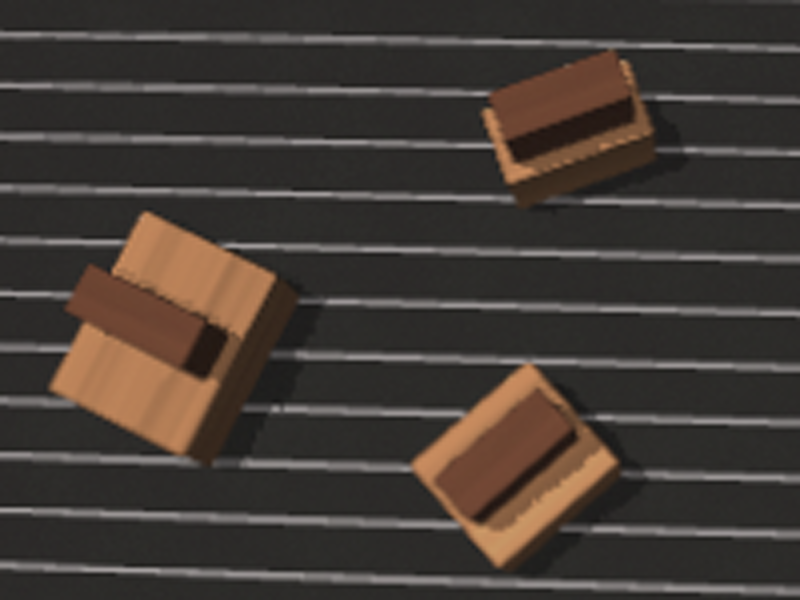

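View pics/c2.png

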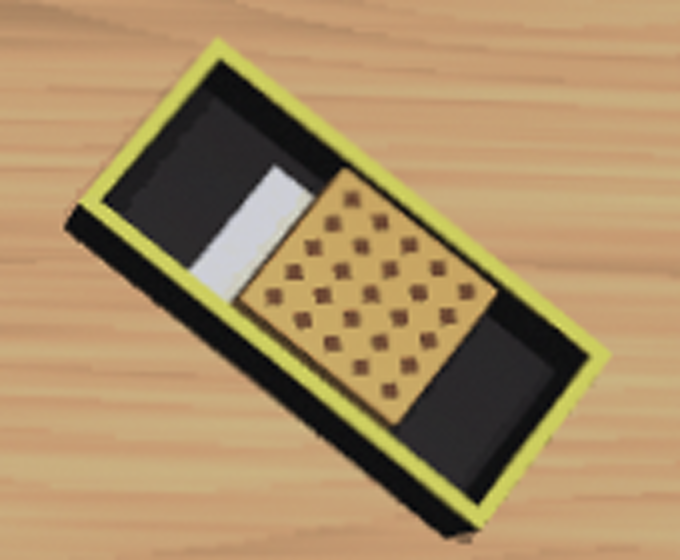

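The crops show:
- **Wide block:** batten top corners (543,388), (577,432), (478,523), (436,482); block top (528,363), (620,465), (502,568), (413,465).
- **Narrow block:** batten top (615,50), (633,97), (512,140), (490,95).
- **Tray rim:** (218,38), (610,355), (480,527), (80,203).
- **Box top:** (345,168), (497,292), (398,425), (238,300).

Create h.py:
```python
import numpy as np,cv2
from cell import arm
from scipy.spatial.transform import Rotation as R
def proj(px,z,d,T=None):
    T=d['cam_to_world'] if T is None else T
    K=np.array([[d['fx'],0,d['cx']],[0,d['fy'],d['cy']],[0,0,1]])
    n=cv2.undistortPoints(np.array(px,float).reshape(-1,1,2),K,np.array(d['distortion']))[:,0]
    v=np.c_[n,np.ones(len(n))]@T[:3,:3].T
    return T[:3,3]+v*((z-T[2,3])/v[:,2])[:,None]
def rect(name,c,off,z,d,T=None,s=4):
    P=proj((np.array(c)+.5)/s-.5+off,z,d,T)[:,:2]
    e=np.roll(P,-1,0)-P
    L=np.linalg.norm(e,axis=1); a=np.degrees(np.arctan2(e[:,1],e[:,0]))
    print(name,'ctr',P.mean(0).round(4),'sides',(L*1e3).round(1),'ang',a.round(1))
    return P
```

Run:
```python
from h import *
d=arm.get_image('top')
rect('wide bat',[(543,388),(577,432),(478,523),(436,482)],(140,150),.08,d)
rect('wide blk',[(528,363),(620,465),(502,568),(413,465)],(140,150),.044,d)
rect('nar bat',[(615,50),(633,97),(512,140),(490,95)],(140,150),.08,d)
rect('tray',[(218,38),(610,355),(480,527),(80,203)],(370,140),.043,d)
rect('box',[(345,168),(497,292),(398,425),(238,300)],(370,140),.046,d)
s=arm.observe();M=R.from_rotvec(s['ee_rot']).as_matrix();print(s['clock'],s['position'],M.round(3))
```

```text
wide bat ctr [0.4678 0.1166] sides [19.9 47.3 20.9 50.3] ang [-140.4  134.6   48.   -46.6]
wide blk ctr [0.468  0.1178] sides [51.8 57.8 51.  57.3] ang [-136.2  133.    43.2  -46.3]
nar bat ctr [0.6002 0.1029] sides [19.2 46.8 19.  48.7] ang [-157.8  111.7   27.8  -68. ]
tray ctr [ 0.5623 -0.1655] sides [194.3  86.1 194.2  87.4] ang [-128.8  141.3   51.6  -38.6]
box ctr [ 0.5552 -0.1732] sides [74.9 66.1 76.2 68.2] ang [-129.   142.4   52.6  -38.8]
0.15 [0.25576909 0.56987075 0.22615947] [[-0.912  0.409 -0.   ]
 [ 0.409  0.912 -0.001]
 [-0.    -0.001 -1.   ]]
```
Sizes match. Gold box in tray frame: tray x axis direction 51.2° : u=(.627,.779). Offset (-.0071,-.0077)-> along u: -.0104. Good. Larger gap at +u end: from box edge +.0276 to +.092; gap 64; centre .0598. wide block width 52. Narrow gap: from -.092 to -.0484; centre -.0702. Also box y: v=(-.779,.627): .0055-.0048=+.0007.

Sizes agree with the spec, and the gold box sits 10 mm towards the tray's -x end. I'll fetch the wide block first, so I'm moving above it.

nudge_tcp(deltas="-0.0379,-0.0326,0,0,1 | -0.0379,-0.0326,0,0,1 | -0.0379,-0.0326,0,0,1 | -0.0379,-0.0326,0,0,1 | -0.0379,-0.0326,0,0,1 | -0.0379,-0.0326,0,0,1 | -0.0379,-0.0326,0,0,1 | -0.0379,-0.0326,0,0,1 | -0.0379,-0.0326,0,0,1 | -0.0379,-0.0326,0,0,1", force=25)

```text
clock: 1.15
position: [0.4686, 0.1157, 0.2268]
ee_rot: [0.657, 3.072, 0.0]
force: [0.2, 0.7, -0.1]
width: 1.003
gripper_force: 0.0
```

nudge_tcp(deltas="0,0,0,0.13,1 | 0,0,0,0.13,1 | 0,0,0,0.13,1 | 0,0,0,0,1 | 0,0,0,0,1")

```text
clock: 1.65
position: [0.468, 0.1177, 0.2266]
ee_rot: [-1.235, -2.889, 0.0]
force: [-0.8, 0.5, 0.0]
width: 1.002
gripper_force: 0.0
```

Add to h.py:
```python
def go(x,y,z,yaw):
    "tool-axis shift to a target TCP and tool-y world angle (deg), translation first"
    s=arm.observe();M=R.from_rotvec(s['ee_rot']).as_matrix()
    c=np.degrees(np.arctan2(M[1,1],M[0,1]))
    print('t',round(s['clock'],2),'pos',s['position'].round(4),'yaw',c.round(2),'F',np.round(s['force'],1),'w',round(s['width'],3),'shift',(M.T@(np.array([x,y,z])-s['position'])).round(4),'turn',np.radians((c-yaw+90)%180-90).round(3))
```

Run:
```python
from h import *
go(.468,.1172,.052,43.5)
d=arm.get_image('wrist');cv2.imwrite('pics/w1.png',d['image']);print(d['mount'])
```

```text
t 1.65 pos [0.468  0.1177 0.2266] yaw 43.72 F [-0.8  0.5  0. ] w 1.002 shift [-0.0004 -0.0003  0.1746] turn 0.004
[[ 3.48676919e-04 -9.57503790e-01 -2.88420474e-01  7.87071558e-02]
 [ 9.99999519e-01  5.98382090e-04 -7.77602104e-04 -5.22964190e-04]
 [ 9.17142608e-04 -2.88420064e-01  9.57503538e-01 -1.57945172e-01]
 [ 0.00000000e+00  0.00000000e+00  0.00000000e+00  1.00000000e+00]]
```

View pics/w1.png

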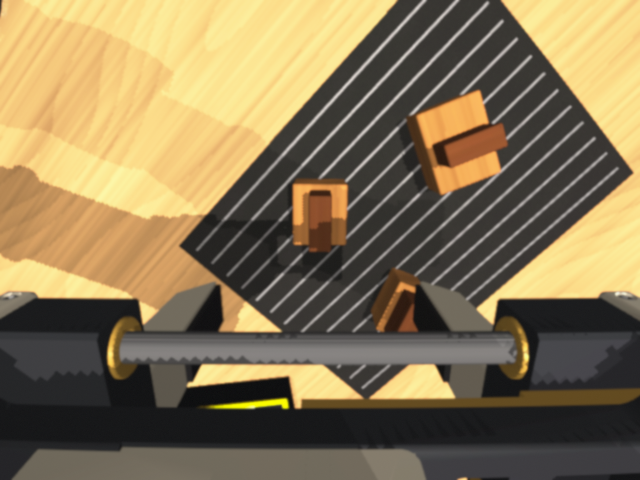

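The wide block's batten sits at column 320 between the fingers and is aligned with them. The block top spans rows about 182–246. A quick numeric check of that, then down.

Run:
```python
from h import *
s=arm.observe();d=arm.get_image('wrist')
T=np.eye(4);T[:3,:3]=R.from_rotvec(s['ee_rot']).as_matrix();T[:3,3]=s['position'];T=T@d['mount']
rect('blk',[(293,183),(347,183),(346,245),(294,245)],(0,0),.044,d,T,1)
rect('bat',[(310,192),(330,192),(332,251),(309,251)],(0,0),.08,d,T,1)
```

```text
blk ctr [0.4671 0.1207] sides [50.4 60.6 51.  60.6] ang [  43.7  -45.9 -136.3  133.6]
bat ctr [0.4661 0.1218] sides [16.8 52.2 20.3 52.2] ang [  43.7  -43.8 -136.2  132.4]
```

nudge_tcp(deltas="0,0,0.045,0,0.6 | 0,0,0.045,0,0.6 | 0,0,0.045,0,0.6 | 0,0,0,0,0.6 | 0,0,0,0,0.6")

```text
clock: 2.25
position: [0.4681, 0.1174, 0.0922]
ee_rot: [-1.239, -2.886, 0.002]
force: [1.7, -0.6, 0.9]
width: 0.624
gripper_force: 0.0
```

nudge_tcp(deltas="0.002,0,0.02,0,0.6 | 0,0,0.02,0,0.6 | 0,0,0,0,0.6 | 0,0,0,0,0 | 0,0,0,0,0 | 0,0,0,0,0 | 0,0,0,0,0 | 0,0,0,0,0 | 0,0,0,0,0", force=25)

```text
clock: 3.15
position: [0.4668, 0.1191, 0.0518]
ee_rot: [-1.241, -2.886, -0.0]
force: [-0.4, 0.0, -0.9]
width: 0.215
gripper_force: 25.0
```

Gripped at 20 mm. Lift and compute the transfer.

nudge_tcp(deltas="0,0,-0.03,0,0 | 0,0,-0.04,0,0 | 0,0,-0.04,0,0 | 0,0,0,0,0")

```text
clock: 3.55
position: [0.4696, 0.1198, 0.1661]
ee_rot: [1.239, 2.881, 0.009]
force: [1.8, -0.1, -1.6]
width: 0.218
gripper_force: 25.0
```

Run:
```python
from h import *
go(.5998,-.1189,.162,51.2)
```

```text
t 3.55 pos [0.4696 0.1198 0.1661] yaw 43.47 F [ 1.8 -0.1 -1.6] w 0.218 shift [-0.2628 -0.0697  0.0043] turn -0.135
```

nudge_tcp(deltas="-0.033,-0.0087,0,0,0 | -0.033,-0.0087,0,0,0 | -0.033,-0.0087,0,0,0 | -0.033,-0.0087,0,0,0 | -0.033,-0.0087,0,0,0 | -0.033,-0.0087,0,0,0 | -0.033,-0.0087,0,0,0 | -0.033,-0.0087,0,0,0 | 0,0,0,-0.135,0 | 0,0,0,0,0")

```text
clock: 4.55
position: [0.5974, -0.1215, 0.1604]
ee_rot: [-1.042, -2.962, 0.001]
force: [0.0, 0.7, -0.6]
width: 0.212
gripper_force: 25.0
```

nudge_tcp(deltas="0,0,0,0,0 | 0,0,0,0,0")

```text
clock: 4.75
position: [0.5976, -0.1192, 0.1613]
ee_rot: [-1.045, -2.962, -0.001]
force: [-0.5, -0.2, -1.6]
width: 0.214
gripper_force: 25.0
```

Run:
```python
from h import *
go(.5998,-.1189,.07,51.2)
d=arm.get_image('top');cv2.imwrite('pics/t2.png',cv2.resize(d['image'][100:300,360:560],None,fx=3,fy=3,interpolation=cv2.INTER_CUBIC))
```

```text
t 4.75 pos [ 0.5976 -0.1192  0.1613] yaw 51.14 F [-0.5 -0.2 -1.6] w 0.214 shift [-0.0016  0.0016  0.0913] turn -0.001
```

View pics/t2.png

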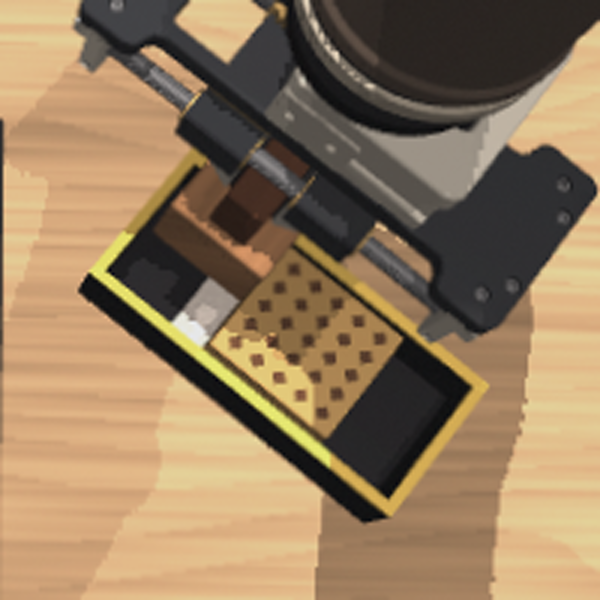

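The held wide block is square to the tray and above its larger gap, with its shadowed side at (215,240) in the crop. Lower with a 1.6 mm correction, slowly past the rim.

nudge_tcp(deltas="-0.0016,0.0016,0,0,0 | 0,0,0.03,0,0 | 0,0,0.02,0,0 | 0,0,0.01,0,0 | 0,0,0.01,0,0 | 0,0,0,0,0 | 0,0,0,0,0")

```text
clock: 5.5
position: [0.6007, -0.1202, 0.0923]
ee_rot: [1.043, 2.963, 0.0]
force: [-0.1, -0.4, -1.2]
width: 0.215
gripper_force: 25.0
```

nudge_tcp(deltas="0,0,0.01,0,0 | 0,0,0.01,0,0 | 0,0,0.005,0,0 | 0,0,0.005,0,0 | 0,0,0.003,0,0 | 0,0,0,0,0 | 0,0,0,0,0")

```text
clock: 6.2
position: [0.6003, -0.1202, 0.0589]
ee_rot: [1.043, 2.963, 0.0]
force: [0.0, 0.6, -1.6]
width: 0.215
gripper_force: 25.0
```

```bash
python3 -c "
from h import *
go(.5998,-.1189,.058,51.2)"
```

```text
t 6.2 pos [ 0.6003 -0.1202  0.0589] yaw 51.22 F [ 0.   0.6 -1.6] w 0.215 shift [0.0012 0.0007 0.0009] turn 0.0
```

Entered freely with no contact force. Touch down, release, rise.

nudge_tcp(deltas="0,0,0.001,0,0 | 0,0,0,0,0")

```text
clock: 6.4
position: [0.6004, -0.1202, 0.0579]
ee_rot: [1.043, 2.963, 0.0]
force: [-0.1, 0.3, -0.2]
width: 0.216
gripper_force: 25.0
```

nudge_tcp(deltas="0,0,0,0,0.5 | 0,0,0,0,0.5 | 0,0,0,0,0.5 | 0,0,-0.01,0,0.5 | 0,0,-0.03,0,0.5 | 0,0,-0.04,0,0.5 | 0,0,-0.04,0,0.5 | 0,0,0,0,0.5")

```text
clock: 7.2
position: [0.6035, -0.1212, 0.1842]
ee_rot: [1.041, 2.954, 0.004]
force: [0.9, -0.1, 0.4]
width: 0.499
gripper_force: 0.0
```

```bash
python3 -c "
from h import *
go(.6000,.1045,.17,22)"
```

```text
t 7.2 pos [ 0.6035 -0.1212  0.1842] yaw 51.19 F [ 0.9 -0.1  0.4] w 0.499 shift [0.1442 0.1736 0.0139] turn 0.51
```

nudge_tcp(deltas="0.024,0.029,0,0,0.6 | 0.024,0.029,0,0,0.6 | 0.024,0.029,0,0,0.6 | 0.024,0.029,0,0,0.6 | 0.024,0.029,0,0,0.6 | 0.024,0.029,0,0,0.6 | 0,0,0,0.13,0.6 | 0,0,0,0.13,0.6 | 0,0,0,0.13,0.6 | 0,0,0,0.12,0.6")

```text
clock: 8.2
position: [0.5968, 0.1058, 0.1779]
ee_rot: [-1.764, -2.6, -0.0]
force: [-0.0, 0.4, 0.8]
width: 0.597
gripper_force: 0.0
```

nudge_tcp(deltas="0,0,0,0,0.6 | 0,0,0,0,0.6")

```text
clock: 8.4
position: [0.5968, 0.1058, 0.1778]
ee_rot: [1.752, 2.608, -0.0]
force: [0.4, -0.2, 0.7]
width: 0.6
gripper_force: 0.0
```

```bash
python3 - <<'E'
from h import *
go(.6000,.1045,.052,22)
d=arm.get_image('wrist');cv2.imwrite('pics/w2.png',d['image'])
i=arm.get_image('top')['image'];cv2.imwrite('pics/t3.png',cv2.resize(i[140:280,370:540],None,fx=4,fy=4,interpolation=cv2.INTER_CUBIC))
E
```

```text
t 8.4 pos [0.5968 0.1058 0.1778] yaw 22.21 F [ 0.4 -0.2  0.7] w 0.6 shift [-0.0024  0.0025  0.1258] turn 0.004
```

View pics/w2.png

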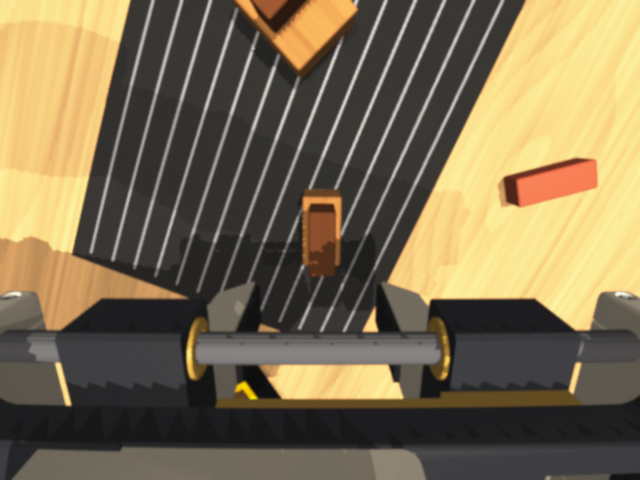

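View pics/t3.png

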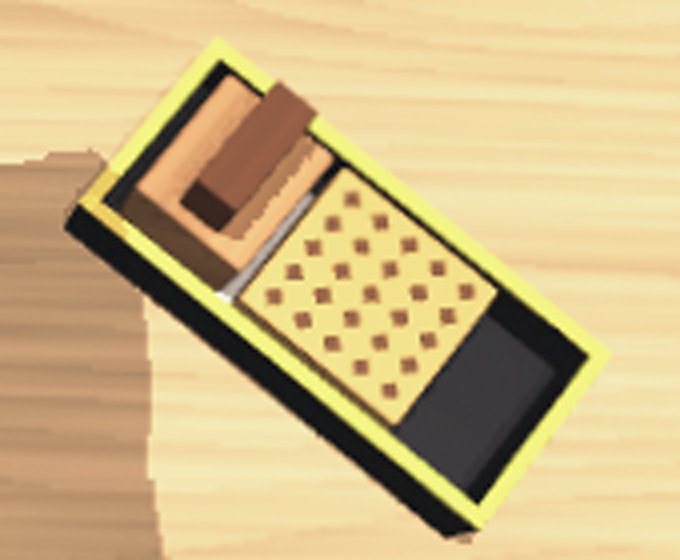

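The wide block is seated and the gold box has not moved (corners still at (345,168), (398,425)). In the wrist view the narrow batten's top spans (309,205)–(335,275) and the block top starts at row 190, columns 303–341.

Run:
```python
from h import *
s=arm.observe();d=arm.get_image('wrist')
T=np.eye(4);T[:3,:3]=R.from_rotvec(s['ee_rot']).as_matrix();T[:3,3]=s['position'];T=T@d['mount']
P=rect('bat',[(309,205),(334,205),(335,275),(309,275)],(0,0),.08,d,T,1)
rect('blk',[(303,191),(341,191),(340,264),(302,264)],(0,0),.044,d,T,1)
go(*P.mean(0),.052,22)
```

```text
bat ctr [0.5982 0.1081] sides [17.8 53.6 19.6 53.6] ang [  22.2  -66.3 -157.8  111.8]
blk ctr [0.5983 0.1081] sides [30.6 62.5 32.4 62.5] ang [  22.2  -67.6 -157.8  110.7]
t 8.55 pos [0.5969 0.1056 0.1778] yaw 22.12 F [ 1.  -0.6  0.4] w 0.599 shift [0.0018 0.0021 0.1258] turn 0.002
```

nudge_tcp(deltas="0.0005,0.002,0.036,0,0.6 | 0,0,0.04,0,0.6 | 0,0,0.03,0,0.6 | 0,0,0.02,0,0.6 | 0,0,0,0,0.6 | 0,0,0,0,0.6")

```text
clock: 9.15
position: [0.5989, 0.1067, 0.0521]
ee_rot: [-1.756, -2.605, 0.0]
force: [-0.3, 0.6, -0.0]
width: 0.597
gripper_force: 0.0
```

nudge_tcp(deltas="0,0,0,0,0 | 0,0,0,0,0 | 0,0,0,0,0 | 0,0,0,0,0 | 0,0,0,0,0 | 0,0,0,0,0 | 0,0,-0.03,0,0 | 0,0,-0.04,0,0 | 0,0,-0.04,0,0 | 0,0,0,0,0", force=25)

```text
clock: 10.15
position: [0.6019, 0.107, 0.1671]
ee_rot: [1.754, 2.599, 0.01]
force: [0.4, -0.4, -1.1]
width: 0.214
gripper_force: 25.0
```

Run:
```python
from h import *
d=arm.get_image('top')
rect('wide placed',[(230,75),(333,158),(240,270),(137,190)],(370,140),.05,d)
go(.5183,-.2202,.162,51.2)
```

```text
wide placed ctr [ 0.6007 -0.121 ] sides [50.7 58.3 49.2 59.5] ang [-129.   140.7   52.4  -37.9]
t 10.2 pos [0.6004 0.1071 0.1644] yaw 22.0 F [-0.1  0.9 -1.1] w 0.217 shift [-0.2727 -0.1987  0.0015] turn -0.51
```

nudge_tcp(deltas="-0.0341,-0.0248,0,0,0 | -0.0341,-0.0248,0,0,0 | -0.0341,-0.0248,0,0,0 | -0.0341,-0.0248,0,0,0 | -0.0341,-0.0248,0,0,0 | -0.0341,-0.0248,0,0,0 | -0.0341,-0.0248,0,0,0 | -0.0341,-0.0248,0,0,0")

```text
clock: 11.0
position: [0.5155, -0.2214, 0.1605]
ee_rot: [-1.755, -2.603, 0.001]
force: [1.3, 0.2, -1.6]
width: 0.212
gripper_force: 25.0
```

nudge_tcp(deltas="0,0,0,-0.13,0 | 0,0,0,-0.13,0 | 0,0,0,-0.13,0 | 0,0,0,-0.12,0 | 0,0,0,0,0 | 0,0,0,0,0")

```text
clock: 11.6
position: [0.5163, -0.2201, 0.1608]
ee_rot: [-1.048, -2.96, -0.0]
force: [1.1, -0.5, -0.9]
width: 0.214
gripper_force: 25.0
```

Run:
```python
from h import *
go(.5183,-.2202,.092,51.2)
```

```text
t 11.6 pos [ 0.5163 -0.2201  0.1608] yaw 51.01 F [ 1.1 -0.5 -0.9] w 0.214 shift [-0.0017  0.0013  0.0688] turn -0.003
```

nudge_tcp(deltas="-0.0017,0.0013,0,0,0 | 0,0,0.03,0,0 | 0,0,0.02,0,0 | 0,0,0.01,0,0 | 0,0,0.01,0,0 | 0,0,0,0,0 | 0,0,0,0,0")

```text
clock: 12.3
position: [0.5193, -0.2206, 0.0922]
ee_rot: [1.043, 2.963, -0.0]
force: [-0.7, -1.1, -0.4]
width: 0.216
gripper_force: 25.0
```

nudge_tcp(deltas="0,0,0.01,0,0 | 0,0,0.01,0,0 | 0,0,0.005,0,0 | 0,0,0.005,0,0 | 0,0,0.003,0,0 | 0,0,0,0,0 | 0,0,0,0,0")

```text
clock: 13.0
position: [0.5191, -0.2205, 0.0588]
ee_rot: [1.043, 2.963, -0.0]
force: [-0.6, -0.0, -0.5]
width: 0.212
gripper_force: 25.0
```

```bash
python3 -c "
from h import *
go(.5183,-.2202,.058,51.2)"
```

```text
t 13.0 pos [ 0.5191 -0.2205  0.0588] yaw 51.22 F [-0.6 -0.  -0.5] w 0.212 shift [ 0.0008 -0.0003  0.0008] turn 0.0
```

nudge_tcp(deltas="0,0,0.0005,0,0 | 0,0,0,0,0 | 0,0,0,0,0.5 | 0,0,0,0,0.5 | 0,0,0,0,0.5 | 0,0,-0.01,0,0.5 | 0,0,-0.03,0,0.5 | 0,0,-0.04,0,0.5 | 0,0,-0.04,0,0.5 | 0,0,0,0,0.5")

```text
clock: 14.0
position: [0.5219, -0.222, 0.1843]
ee_rot: [1.041, 2.954, 0.001]
force: [-0.2, -0.5, -0.3]
width: 0.497
gripper_force: 0.0
```

nudge_tcp(deltas="0.03,0.03,-0.01,0,0.5 | 0.03,0.03,-0.01,0,0.5 | 0.03,0.03,-0.01,0,0.5 | 0.03,0.03,0,0,0.5 | 0.03,0.03,0,0,0.5 | 0.03,0.03,0,0,0.5 | 0,0,0,0,0.5 | 0,0,0,0,0.5")

```text
clock: 14.8
position: [0.4912, 0.0335, 0.2084]
ee_rot: [1.039, 2.965, 0.0]
force: [-0.2, 0.3, -0.2]
width: 0.5
gripper_force: 0.0
```

Run:
```python
from h import *
i=arm.get_image('top')['image'];cv2.imwrite('pics/t4.png',cv2.resize(i[140:280,370:540],None,fx=4,fy=4,interpolation=cv2.INTER_CUBIC))
```

```text
(no output)
```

View pics/t4.png

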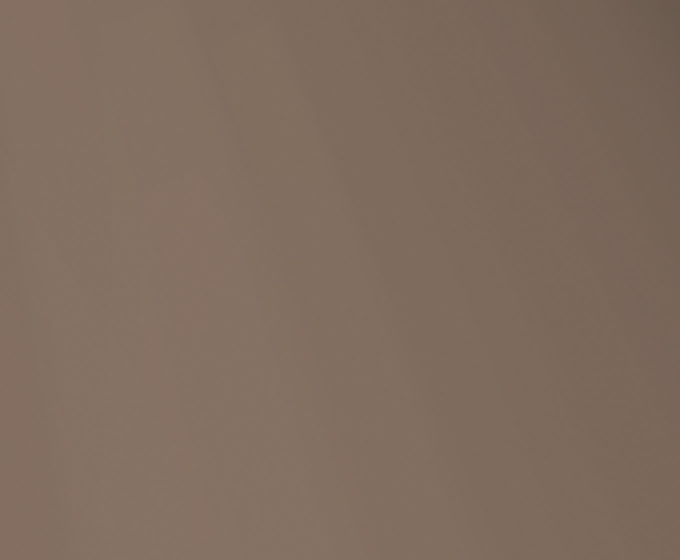

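The arm blocks the top camera there, so the picture shows only a blurred arm link. I'll move to the pose over the narrow block's pick-up spot, where the view was clear.

nudge_tcp(deltas="-0.01,0.031,0,0,0.5 | -0.01,0.031,0,0,0.5 | -0.01,0.031,0,0,0.5 | -0.01,0.031,0,0,0.5 | 0,0,0,0,0.5 | 0,0,0,0,0.5")

```text
clock: 15.45
position: [0.6005, 0.1025, 0.2077]
ee_rot: [-1.046, -2.962, 0.002]
force: [0.6, 0.0, 0.1]
width: 0.501
gripper_force: 0.0
```

Run:
```python
from h import *
i=arm.get_image('top')['image'];print(i[140:280,370:540].mean((0,1)))
a=cv2.resize(i[150:280,380:530],None,fx=3,fy=3,interpolation=cv2.INTER_CUBIC);b=arm.get_image('scene')['image'][240:370,120:300];b=cv2.resize(b,(450,390))[:, :350]
cv2.imwrite('pics/t5.png',np.hstack([a,b]))
```

```text
[68.30197479 68.11773109 71.30121849]
```

View pics/t5.png

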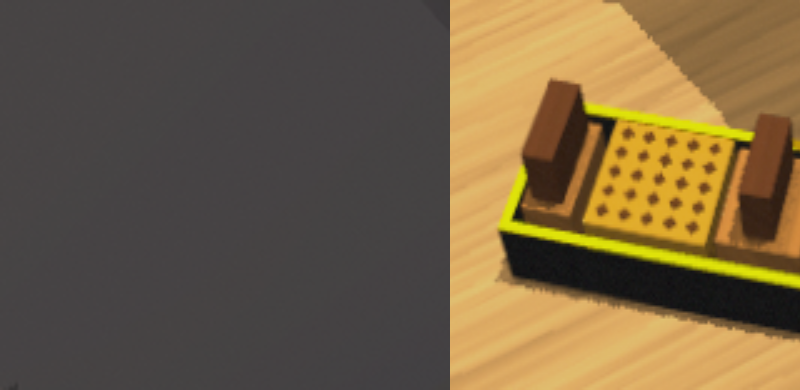

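The scene view (right half) shows the narrow block at about (560,170) and the wide one at about (765,195). Both stand upright and low in their gaps with the gold box flat between them, and the gripper is clear. The top camera is still blocked, but the scene view and the release heights are enough to hand in.

```bash
python3 -c "
from cell import arm
print(arm.sign_off())"
```

```text
the job is handed in; nothing more can be done
None
```

I handed the job in at about 15.5 s: the wide and narrow blocks stand upright in the two gaps with the gold box flat between them and the gripper clear; the hand-in returned no verdict, and my last check was the scene camera because the arm blocked the top one.

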